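# Stack the tiered trays before the ioniser

## Robot

A 6-joint arm with a two-finger parallel gripper is mounted at the origin on the work surface. World frame = base frame: x ahead of the robot, y to its left, z up, the work surface at z = 0. Lengths are in mm, angles in rad, forces in N, time in s.
With the tool pointing down it reaches from about 375 to 925 mm from the base axis. Payload 5.7 kg.
Tool frame: the origin (TCP) lies at the very end of the fingers, on their centre line; the grasp point (between the pads) lies 19 mm behind it; z points along the fingers, y is the line along which they close (so a half turn about z gives the same grasp; the last joint's range is limited). The gripper opens to 88 mm and grips with 3 to 60 N. Pads are 20 mm wide; open, the fingers measure 115 mm over their backs; the gripper's body (75 mm by 178 mm) begins 61 mm behind the grasp point.
Start: joints at [1.102, 0.359, 1.51, -0, 1.272, -0.115], TCP at [207.87, 562.808, 222.623] pointing down, gripper open.
Joint ranges: [-2.97, 2.97], [-1.01, 2.36], [0.21, 2.38], [-0.96, 4.11], [0.2, 2.71], [-2.98, 2.98]. Speed limits (rad/s): [2.39, 2.39, 3.14, 3.14, 3.14, 3.14].

## Interface

Orientations are given as a 3x3 rotation matrix whose columns are the frame's x, y, z axes.
In Python, from rig import * gives the robot as it stands. The module is installed in compiled form; this text tells all that it offers.
- The arm moves only by the tool apply_moves, never from a script. Its arguments are lists of equal length, an entry for each row: "gripper": the opening, from 0 (shut) to 1 (fully open); "slide": the shift along the world's x, y, z in m, a list of three; "yaw": the turn about the world's z in rad. In form: {"gripper": [gripper, ...], "slide": [[tx, ty, tz], ...], "yaw": [yaw, ...]}. A call has exactly 5 rows; each row shifts and turns the commanded pose from where the row before left it; what a row does not reach is not made up. A row lasts 1/8 s, in which the tool goes at most 62.5 mm and 10.7 degrees, less where a joint would pass 70% of its speed; a pose out of reach is approached as far as the arm can. A call with a gripper value outside its range is refused whole. The fingers move at their own pace and stop on an object; "newtons" is the grip in N (left out, the last holds). Time passes only in rows, so rows that do not move let the fingers close, or fill a call up. It gives the time, the measured TCP pose, the force, the opening and the grip force at its end, in the units of the state.
- sense(): the state, without advancing time (a new reading comes with each control period).
- get_image(name): name is "scene" or "top"; returns a dict with "pixels" (384x512x3 uint8, red, green, blue), "fx", "fy", "cx", "cy" (pixels), "xyz" and "orientation" of the camera in the world. Camera axes: x right, y up, looking along -z (the intrinsics and any distortion apply to the point x, -y, -z); pixel columns grow to the right and rows downward; lengths in mm; the calibration is good to about 2 mm. A picture is of the moment at which its call begins. There is no depth.
- job_done(): hands the job in; it is judged then, once.
Trained networks look in a picture, given as the dict that the camera call returned (one of the last four; its "shot" number tells which), for a name from the list of things; names that differ only in an ending like _2 or _b are one class to them, and where a whole thing is asked for, a point or a joint stands for the part that bears it (a point fixed in the world has none). Each returns a list of dicts, best first, with "conf" (0 to 1); they miss things now and then, are a little off and sometimes report something else, mostly with a low value. They report only what shows in the picture. A call takes as long as a camera call.
- spot_in(picture, query): "rect" ([left, top, width, height] in pixels, round what is visible of it).
- pinpoint(picture, query): "position" ([row, column] in pixels: a listed point, or the origin of a listed thing).
The state is a dict: "clock": time; "joints": joint angles; "joint_velocities": joint speeds; "joint_efforts": joint torques, N m; "tool_pos": TCP position; "orientation": TCP orientation; "force": force on the tool from outside, world axes, zero at the start; "wrist_torque": the same for the moment, N m; "gripper_width": finger opening in mm; "grasp_force": force on a finger pad.
Only numpy, scipy, OpenCV 4.12 (cv2) and the standard library are available. Lean on these libraries where they do the work, as an engineer would, in place of code of your own. Each camera call takes 0.05 s, during which the arm holds its last target. There are 200 camera calls.

## Task

Switch the ioniser's rotary isolator off. With it off, stack every blue tray and then the white tray, uppermost, on the stand so that all four corner holes of each drop over the four posts and every tray sits fully home, and stand each loose small carton upright in the white tray, flat on its floor. Then turn the isolator fully on again; never handle trays or cartons while it is not off, and leave the other things on the bench alone.

Things in the scene. Friction and masses are not known exactly. Their poses are not given: they have to be found in the camera images.
- stand: fixed dark steel base 190 x 120 x 12 mm with four upright steel posts, 10 mm thick with round tips, at x = +-82, y = +-47 mm, tops 145 mm above the bench. Origin: centre of the underside, on the bench; x lengthwise. The first tray's underside comes 12 mm above the bench, each further one 34 mm higher. Blue trays in any order, white on top
- blue_tray1: blue tray 190 x 120 x 34 mm, 350 g, may be absent. Origin: centre of underside; x lengthwise, z up. Floor and walls 4 mm. Cartons 24 mm high fixed at its ends (beyond x = +-41 mm). Central grey grip lug: 50 mm along x, 12 mm thick across y, top 30 mm above underside, clear on both sides to the walls. 16 mm square floor holes at x = +-82, y = +-47 mm. Half a turn looks the same. Rests on the rim of a tray below
- blue_tray2: blue tray 190 x 120 x 34 mm, 350 g, may be absent. Origin: centre of underside; x lengthwise, z up. Floor and walls 4 mm. Cartons 24 mm high fixed at its ends (beyond x = +-41 mm). Central grey grip lug: 50 mm along x, 12 mm thick across y, top 30 mm above underside, clear on both sides to the walls. 16 mm square floor holes at x = +-82, y = +-47 mm. Half a turn looks the same. Rests on the rim of a tray below
- blue_tray3: blue tray 190 x 120 x 34 mm, 350 g, may be absent. Origin: centre of underside; x lengthwise, z up. Floor and walls 4 mm. Cartons 24 mm high fixed at its ends (beyond x = +-41 mm). Central grey grip lug: 50 mm along x, 12 mm thick across y, top 30 mm above underside, clear on both sides to the walls. 16 mm square floor holes at x = +-82, y = +-47 mm. Half a turn looks the same. Rests on the rim of a tray below
- white_tray: white tray, always present: same length, width, floor, holes and grip lug (orange, top 30 mm above the underside) as the blue ones, but empty, with walls 20 mm high, 300 g. Origin: centre of underside; x lengthwise. Room for one carton at each end, at about x = +-52 mm, with the carton's x along the tray's x
- carton1: small brown carton with a white band, 40 mm (x) x 54 mm (y) x 50 mm high, 120 g. Origin: centre of its underside. May be absent
- carton2: small brown carton with a white band, 40 mm (x) x 54 mm (y) x 50 mm high, 120 g. Origin: centre of its underside. May be absent
- isolator_handle (a joint): angle of the isolator's red handle: 0 = off (stop), 1.57 = on (stop). It grows clockwise seen from above, and stays where it is left (friction 0.12 N m). Off counts below 0.2, on above 1.35. Starts on
- handle_grip (a point): point on the vertical axis of the red isolator handle, at the top of its grip bar (110 mm above the bench), turning with it; x along the bar: 62 mm long, 14 mm thick across y, 30 mm deep below this point. It sits on a grey box 76 x 76 x 66 mm with a yellow top. The bar's white end (-x) points to the red mark at off, the green mark at on
- tape_roll: bystander: amber tape roll, 90 mm across, 48 mm high; origin under its centre
- spray_bottle: bystander: white spray bottle, 60 mm across, 160 mm high; origin under its centre
- marker: bystander: black marker pen, 120 mm long, lying
- label_stack: bystander: stack of labels, 90 x 60 x 30 mm; origin under its centre
- screwdriver: bystander: screwdriver, lying
- cup: bystander: white mug, 72 mm across, 90 mm high; origin under its centre

How it is judged:
By the outcome, as a careful person would: the job done as asked, in the order asked, and still so for the second after the job is handed in, with the robot touching nothing.
Of blue_tray1, blue_tray2, blue_tray3 only 2 to 3 are there at a start; the rules pass over those that are not, and their reading is None.
Of carton1, carton2 only 1 to 2 are there at a start; the rules pass over those that are not, and their reading is None.
At some moment in a run one of blue_tray1, blue_tray2, blue_tray3, white_tray, carton1, carton2 may be knocked a few centimetres aside while the robot is not near it.
It also fails if it takes over 210 s, if anything falls off the work surface, if the arm or the gripper's body presses on something with over 40 N, if the wrist force passes 120 N, or if a joint passes its speed limit or range.

## Working session

There is one attempt and no reset: what is moved stays moved. The work goes in short steps, Python scripts to look and compute and a tool call to move; the robot and the scene stay as the last step left them, time stands still between calls to the robot, and variables do not carry over. Pictures are saved under pics/ and viewed, at most 14 in all, crops included, and the job is handed in when it is done.

Besides the shell and the picture viewer there is one more tool, called after ">>>" as name([rows], argument=value, ...), one row to a line, values as JSON. apply_moves: Moves the arm, as the interface text tells. Its arguments: {"type":"object","properties":{"gripper":{"type":"array","items":{"type":"number"}},"slide":{"type":"array","items":{"type":"array","items":{"type":"number"}}},"yaw":{"type":"array","items":{"type":"number"}},"newtons":{"type":"number"}},"required":["gripper","slide","yaw"]}

```bash
mkdir -p pics
cat > h.py <<'E'
from rig import *
import numpy as np, cv2
def ray(im,row,col):
    d=np.array([(col-im['cx'])/im['fx'],-(row-im['cy'])/im['fy'],-1.0])
    return np.array(im['xyz'],float),np.array(im['orientation'],float)@d
def at(im,row,col,z):
    o,d=ray(im,row,col); return o+d*(z-o[2])/d[2]
def proj(im,p):
    c=np.array(im['orientation']).T@(np.array(p,float)-np.array(im['xyz']))
    return np.array([im['cy']-im['fy']*c[1]/-c[2], im['cx']+im['fx']*c[0]/-c[2]])
def save(im,n,crop=None,s=1.5):
    p=cv2.cvtColor(im['pixels'],cv2.COLOR_RGB2BGR)
    if crop: r0,r1,c0,c1=crop; p=p[r0:r1,c0:c1]
    cv2.imwrite('pics/'+n,cv2.resize(p,None,fx=s,fy=s,interpolation=cv2.INTER_CUBIC))
E
python3 - <<'E'
from h import *
s=sense(); print(s['clock'],s['tool_pos'],s['orientation'],s['gripper_width'])
for n in ['top','scene']:
    im=get_image(n); save(im,n+'0.png')
    print(n,{k:(np.round(v,3).tolist() if k!='pixels' else 0) for k,v in im.items()})
    for q,z in [('stand',0),('blue_tray1',0),('white_tray',0),('carton1',0),('handle_grip',110),('tape_roll',0),('spray_bottle',0),('marker',0),('label_stack',0),('screwdriver',0),('cup',0)]:
        for d in pinpoint(im,q): print(q,round(d['conf'],2),np.round(d['position']),np.round(at(im,*d['position'],z)[:2]))
    for q in ['blue_tray1','white_tray','carton1','isolator_handle']:
        for d in spot_in(im,q): print(q,'rect',round(d['conf'],2),np.round(d['rect']))
E
```

```text
0.0 [207.57107865 562.21170596 221.81761815] [[-9.38053194e-01  3.46490281e-01 -8.30704879e-04]
 [ 3.46491210e-01  9.38051809e-01 -1.62667636e-03]
 [ 2.15616665e-04 -1.81374089e-03 -9.99998332e-01]] 87.94604602647382
top {'pixels': 0, 'fx': 359.965, 'fy': 359.965, 'cx': 254.363, 'cy': 191.838, 'xyz': [467.747, 11.694, 1139.361], 'orientation': [[0.01, 0.998, -0.065], [-1.0, 0.01, 0.001], [0.002, 0.065, 0.998]], 'shot': 1}
stand 0.71 [192. 251.] [543.  22.]
blue_tray1 0.86 [222. 176.] [443. 257.]
blue_tray1 0.83 [164. 174.] [630. 266.]
white_tray 0.92 [227. 337.] [ 433. -252.]
carton1 0.72 [225. 177.] [435. 252.]
carton1 0.62 [142. 278.] [703. -63.]
carton1 0.59 [140. 243.] [707.  48.]
handle_grip 0.55 [200. 418.] [ 517. -460.]
tape_roll 0.57 [115. 215.] [789. 138.]
tape_roll 0.28 [142. 281.] [702. -74.]
spray_bottle 0.56 [276. 135.] [276. 381.]
marker 0.47 [258. 204.] [331. 166.]
label_stack 0.64 [254. 293.] [ 347. -112.]
screwdriver 0.58 [104. 270.] [826. -36.]
cup 0.56 [274. 388.] [ 290. -410.]
blue_tray1 rect 0.61 [142. 203.  64.  41.]
blue_tray1 rect 0.58 [141. 149.  62.  38.]
wh
[... 484 characters left out ...]
.] [ 441. -268.]
carton1 0.7 [260. 262.] [703. -51.]
carton1 0.57 [249. 297.] [708.  55.]
tape_roll 0.74 [266. 336.] [792. 136.]
spray_bottle 0.91 [124. 329.] [280. 372.]
spray_bottle 0.68 [165. 324.] [452. 265.]
spray_bottle 0.54 [294. 280.] [810. -42.]
marker 0.64 [148. 277.] [325. 146.]
label_stack 0.71 [175. 210.] [ 358. -104.]
screwdriver 0.72 [290. 281.] [801. -33.]
cup 0.83 [186. 109.] [ 290. -420.]
cup 0.59 [210. 170.] [ 449. -256.]
blue_tray1 rect 0.98 [288. 138.  68.  44.]
blue_tray1 rect 0.75 [315. 176.  73.  48.]
white_tray rect 0.7 [137. 184.  65.  48.]
carton1 rect 0.93 [285. 234.  24.  24.]
carton1 rect 0.64 [250. 246.  22.  26.]
isolator_handle rect 0.63 [ 81. 225.  27.  18.]
```

View pics/top0.png

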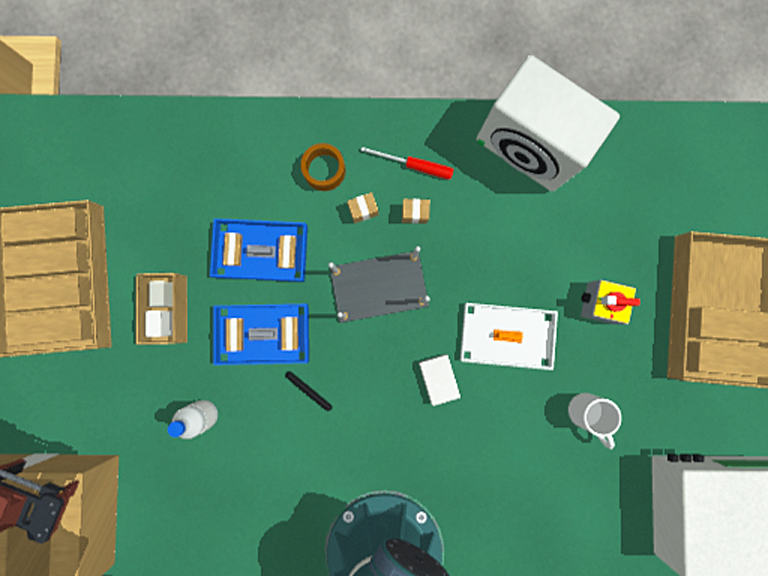

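View pics/scene0.png

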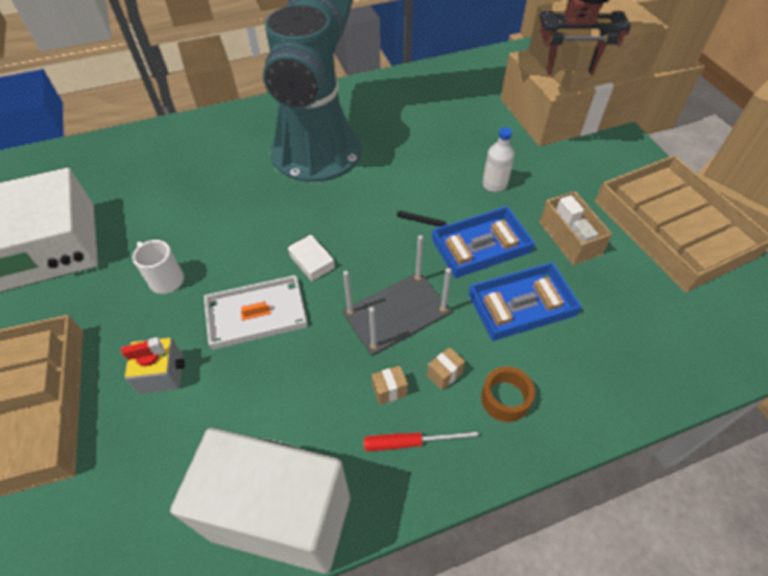

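```bash
cat >> h.py <<'E'
from scipy.optimize import minimize
def mask(im):
    p=cv2.cvtColor(im['pixels'],cv2.COLOR_RGB2HSV); h,s,v=cv2.split(p)
    green=(h>65)&(h<95)&(s>90)
    m=(~green).astype(np.uint8)
    c,_=cv2.findContours(m,cv2.RETR_EXTERNAL,cv2.CHAIN_APPROX_NONE)
    return m,c
def comp(im,pt,rad=None):
    """filled component nearest to world pt"""
    m,cs=mask(im); r,c=proj(im,pt)
    cs=[k for k in cs if cv2.contourArea(k)>40]
    k=max(cs,key=lambda k:cv2.pointPolygonTest(k,(float(c),float(r)),True))
    o=np.zeros(m.shape,np.uint8); cv2.drawContours(o,[k],-1,1,-1); return o
BOX=lambda x,y,z,cx=0,cy=0,z0=0:[[cx+a*x/2,cy+b*y/2,z0+e*z] for a in(-1,1) for b in(-1,1) for e in(0,1)]
STAND=[BOX(190,120,12)]+[BOX(9,9,133,a*82,b*47,12) for a in(-1,1) for b in(-1,1)]
MODELS={'blue':[BOX(190,120,34)],'white':[BOX(190,120,20)],'stand':STAND,'c_up':[BOX(40,54,50)],'c_x':[BOX(50,54,40)],'c_y':[BOX(40,50,54)]}
def render(im,boxes,pose,z=0,S=8):
    x,y,a=pose; R=np.array([[np.cos(a),-np.sin(a),0],[np.sin(a),np.cos(a),0],[0,0,1]])
    o=np.zeros((384*S//2,512*S//2),np.uint8) if 0 else None
    polys=[]
    for b in boxes:
        q=np.array([proj(im,R@np.array(v)+[x,y,z])[::-1] for v in b],np.float32)
        polys.append(cv2.convexHull(q)[:,0])
    return polys
def fit(ims,ms,model,init,z=0,S=8):
    def cost(p):
        t=0
        for im,m in zip(ims,ms):
            ys,xs=np.nonzero(m); r0,c0=ys.min()-6,xs.min()-6; r1,c1=ys.max()+7,xs.max()+7
            o=np.zeros(((r1-r0)*S,(c1-c0)*S),np.uint8)
            for q in render(im,MODELS[model],(p[0],p[1],p[2]/100),z):
                cv2.fillConvexPoly(o,np.round((q-[c0,r0]+.5)*S).astype(int),1)
            a=cv2.resize(o.astype(np.float32),(c1-c0,r1-r0),interpolation=cv2.INTER_AREA)
            t+=np.abs(a-m[r0:r1,c0:c1]).sum()
        return t
    best=None
    for da in (0,.25,-.25):
        s=np.array([init[0],init[1],(init[2]+da)*100]); 
        r=minimize(cost,s,method='Nelder-Mead',options=dict(initial_simplex=[s,s+[12,0,0],s+[0,12,0],s+[0,0,12]],xatol=.05,fatol=.05))
        if best is None or r.fun<best.fun: best=r
    return [best.x[0],best.x[1],best.x[2]/100],best.fun
E
cat > m.py <<'E'
from h import *
T=get_image('top');C=get_image('scene')
for n,mo,pt,a in [('blueA',['blue'],(443,257),-1.57),('blueB',['blue'],(630,263),-1.57),('white',['white'],(435,-258),-1.6),('stand',['stand'],(543,18),-1.45),('ca',['c_up','c_x','c_y'],(703,-57),0),('cb',['c_up','c_x','c_y'],(708,50),.3)]:
    for m in mo:
        for aa in ([a] if m!='c_up' and m[0]!='c' else [a,a+1.57]):
            for nm,ims in (('T',[T]),('C',[C]),('both',[T,C])):
                p,f=fit(ims,[comp(i,(*pt,12)) for i in ims],m,(*pt,aa)); print(n,m,nm,np.round(p,1)[:2],round(p[2],3),round(f,1))
def crop(im,r,c,h,s=5): 
    p=cv2.cvtColor(im['pixels'],cv2.COLOR_RGB2BGR)[r-h:r+h,c-h:c+h]; return cv2.resize(p,(400,300) if 0 else (290,290),interpolation=cv2.INTER_CUBIC)
g=np.vstack([np.hstack([crop(T,200,412,24),crop(T,141,260,36)]),np.hstack([crop(C,240,100,30),crop(C,250,279,36)])])
cv2.imwrite('pics/crops.png',g)
E
python3 m.py
```

```text
blueA blue T [444.3 259. ] -1.548 69.3
blueA blue C [441.9 257.4] -1.536 2825.1
blueA blue both [443.1 258.8] -1.543 2918.5
blueB blue T [618.5 268.2] -1.609 64.7
blueB blue C [615.8 266.6] -1.611 74.2
blueB blue both [617.2 267.2] -1.605 182.2
white white T [ 444.3 -253.7] -1.656 85.8
white white C [ 444.1 -257.1] -1.657 235.5
white white both [ 444.4 -254. ] -1.662 325.1
stand stand T [545.6  16.9] -1.377 55.1
stand stand C [543.8  15.6] -1.379 2347.2
stand stand both [544.9  15.9] -1.378 2434.2
ca c_up T [702.9 -57.6] -0.038 20.2
ca c_up C [700.9 -58.3] 0.047 79.9
ca c_up both [702.2 -57.4] -0.007 103.8
ca c_up T [703.3 -57.9] 2.073 94.3
ca c_up C [701.2 -57.1] 2.081 134.8
ca c_up both [702.8 -57.4] 2.166 232.3
ca c_x T [703.5 -58.2] -0.047 43.8
ca c_x C [698.5 -57.7] 0.007 60.4
ca c_x both [699.9 -57.5] -0.035 133.7
ca c_x T [705.8 -57. ] 1.66 76.2
ca c_x C [698.3 -57.6] 1.731 91.5
ca c_x both [699.3 -57.1] 1.663 184.7
ca c_y T [702.6 -56.7] -0.015 32.5
ca c_y C [701.5 -56.1] 0.034 96.1
ca c_y both [702.3 -56.8] 0.002 129.8
ca c_y T [703.4 -57.4] 2.006 86.2
ca c_y C [702.1 -57.3] 2.081 136.7
ca c_y both [702.7 -57.5] 2.051 222.9
cb c_up T [708.6  52.1] 0.362 21.4
cb c_up C [707.1  50.6] 0.223 85.0
cb c_up both [708.3  51.9] 0.335 112.1
cb c_up T [708.5  52.1] 0.364 22.5
cb c_up C [708.3  48.5] 2.188 140.6
cb c_up both [707.7  51.1] 2.302 249.6
cb c_x T [709.7  52.3] 0.391 47.7
cb c_x C [704.1  52.6] 0.339 65.7
cb c_x both [706.2  51.3] 0.348 132.1
cb c_x T [710.4  52.8] 2.061 79.5
cb c_x C [703.7  52.7] 1.99 97.7
cb c_x both [705.2  51.4] 1.966 185.8
cb c_y T [708.5  52.1] 0.372 38.4
cb c_y C [707.9  50. ] 0.243 96.0
cb c_y both [708.2  51.5] 0.323 139.8
cb c_y T [708.6  51.4] 0.37 38.2
cb c_y C [709.5  45.6] 2.024 132.5
cb c_y both [707.8  50.3] 2.172 239.9
```

View pics/crops.png

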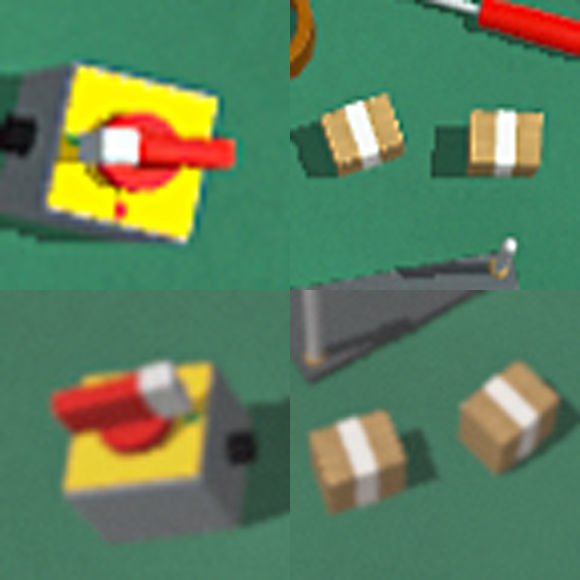

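Run:
```python
from h import *
T=get_image('top');C=get_image('scene')
MODELS['iso']=[BOX(76,76,66)]
print(at(T,200.8,415.75,110), at(T,176+153/6.04-.5,388+132/6.04-.5,66))
print(at(C,210+np.array(388)/9.67-30+0, 70+118/9.67,110))
# bar ends at z=110 in top: white end, red end
a=at(T,176+147/6.04-.5,388+101/6.04-.5,110);b=at(T,176+153/6.04-.5,388+235/6.04-.5,110);print(a,b,(a+b)/2,np.hypot(*(a-b)[:2]))
ya=[at(T,176+y/6.04-.5,388+x/6.04-.5,66)[:2] for x,y in((75,65),(218,100),(188,240),(48,207))];print(np.round(ya),np.mean(ya,0))
```

```text
[ 514.12610333 -451.98605015  110.        ] [ 515.81974367 -452.69218875   66.        ]
[ 475.27723505 -474.88846178  110.        ]
[ 516.54540758 -418.99665002  110.        ] [ 514.34985365 -482.52850979  110.        ] [ 515.44763061 -450.7625799   110.        ] 63.56978577269207
[[ 559. -425.]
 [ 543. -496.]
 [ 473. -480.]
 [ 489. -411.]] [ 515.89912286 -452.81661103]
```

>>> apply_moves([
  [0.0272,-0.0512,0],
  [0.0272,-0.0512,0],
  [0.0272,-0.0512,0],
  [0.0272,-0.0512,0],
  [0.0272,-0.0512,0],
], gripper=[0.6,0.6,0.6,0.6,0.6], yaw=[-0.065,-0.065,-0.065,-0.065,-0.065], newtons=30)

```text
clock: 2.42
tool_pos: [344.6, 305.3, 222.9]
orientation: [[-0.777, 0.629, 0.001], [0.629, 0.777, 0.0], [-0.0, 0.001, -1.0]]
force: [1.8, 0.2, -0.4]
gripper_width: 52.5
grasp_force: 0.0
```

>>> apply_moves([
  [0.0272,-0.0512,0],
  [0.0272,-0.0512,0],
  [0.0272,-0.0512,0],
  [0.0272,-0.0512,0],
  [0.0272,-0.0512,0],
], gripper=[0.6,0.6,0.6,0.6,0.6], yaw=[-0.065,-0.065,-0.065,-0.065,-0.065])

```text
clock: 3.05
tool_pos: [480.7, 49.0, 222.9]
orientation: [[-0.535, 0.845, 0.001], [0.845, 0.535, 0.0], [-0.0, 0.001, -1.0]]
force: [0.3, -0.2, -0.0]
gripper_width: 53.2
grasp_force: 0.0
```

>>> apply_moves([
  [0.0036,-0.0502,0],
  [0.0036,-0.0502,0],
  [0.0036,-0.0502,0],
  [0.0036,-0.0502,0],
  [0.0036,-0.0502,0],
], gripper=[0.6,0.6,0.6,0.6,0.6], yaw=[-0.065,-0.065,-0.065,-0.065,-0.065])

```text
clock: 3.68
tool_pos: [497.9, -202.0, 222.8]
orientation: [[-0.237, 0.971, 0.0], [0.971, 0.237, -0.0], [-0.0, 0.0, -1.0]]
force: [1.4, 0.0, 0.6]
gripper_width: 52.6
grasp_force: 0.0
```

>>> apply_moves([
  [0.0036,-0.0502,0],
  [0.0036,-0.0502,0],
  [0.0036,-0.0502,0],
  [0.0036,-0.0502,0],
  [0.0036,-0.0502,0],
], gripper=[0.6,0.6,0.6,0.6,0.6], yaw=[-0.065,-0.065,-0.065,-0.065,-0.065])

```text
clock: 4.3
tool_pos: [515.8, -452.9, 222.6]
orientation: [[0.085, 0.996, 0.0], [0.996, -0.085, 0.0], [0.0, 0.0, -1.0]]
force: [0.2, -0.3, 0.2]
gripper_width: 52.6
grasp_force: 0.0
```

>>> apply_moves([
  [0,0,-0.045],
  [0,0,-0.045],
  [0,0,-0.03],
  [0,0,-0.016],
  [0,0,0],
], gripper=[0.6,0.6,0.6,0.6,0.6], yaw=[0,0,0,0,0])

```text
clock: 4.92
tool_pos: [515.5, -450.7, 85.8]
orientation: [[0.083, 0.997, -0.001], [0.997, -0.083, 0.001], [0.001, -0.001, -1.0]]
force: [1.1, -0.3, -0.3]
gripper_width: 52.3
grasp_force: 0.0
```

>>> apply_moves([
  [0,0,0],
  [0,0,0],
  [0,0,0],
  [0,0,0],
  [0,0,0],
], gripper=[0,0,0,0,0], yaw=[0,0,0,0,0])

```text
clock: 5.55
tool_pos: [514.1, -451.2, 87.1]
orientation: [[0.082, 0.997, -0.003], [0.997, -0.082, 0.0], [-0.0, -0.003, -1.0]]
force: [-5.1, 0.1, 5.6]
gripper_width: 13.7
grasp_force: 29.9
```

>>> apply_moves([
  [-0.001,0,0],
  [0,0,0],
  [0,0,0],
  [0,0,0],
  [0,0,0],
], gripper=[0,0,0,0,0], yaw=[0.15,0.15,0.15,0.15,0.15])

```text
clock: 6.18
tool_pos: [513.1, -451.5, 87.1]
orientation: [[-0.622, 0.783, -0.003], [0.783, 0.622, -0.0], [0.002, -0.002, -1.0]]
force: [-6.3, -1.0, 5.2]
gripper_width: 14.2
grasp_force: 30.0
```

>>> apply_moves([
  [0,0,0],
  [0,0,0],
  [0,0,0],
  [0,0,0],
  [0,0,0],
], gripper=[0,0,0,0,0], yaw=[0.15,0.15,0.15,0.12,0.1])

```text
clock: 6.8
tool_pos: [512.6, -452.2, 87.2]
orientation: [[-0.974, 0.228, -0.003], [0.228, 0.974, -0.001], [0.003, -0.002, -1.0]]
force: [-8.2, -3.2, 4.2]
gripper_width: 13.9
grasp_force: 30.0
```

Run:
```python
from h import *
s=sense();print(s['wrist_torque'],s['orientation'][0][1],s['force'])
```

```text
[-0.55867649  1.29061966 -0.25107786] 0.22834998036902657 [-8.19996194 -3.22569668  4.22106193]
```

>>> apply_moves([
  [0,0,0],
  [0,0,0],
  [0,0,0],
  [0,0,0],
  [0,0,0],
], gripper=[0,0,0,0,0], yaw=[0.03,0.03,0,0,0])

```text
clock: 7.42
tool_pos: [512.9, -452.3, 87.1]
orientation: [[-0.985, 0.174, -0.003], [0.174, 0.985, -0.001], [0.003, -0.002, -1.0]]
force: [-7.0, -3.1, 4.8]
gripper_width: 14.4
grasp_force: 30.9
```

Run:
```python
from h import *
s=sense();print(s['wrist_torque'],s['orientation'][0][1],s['force'])
```

```text
[-0.44823528  1.20029512 -0.69054643] 0.17436725516512727 [-7.04637894 -3.09972123  4.80440019]
```

>>> apply_moves([
  [0,0,0],
  [0,0,0],
  [0,0,0],
  [0,0,0.05],
  [0,0,0.06],
], gripper=[0.6,0.6,0.6,0.6,0.6], yaw=[0,0,0,0,0])

```text
clock: 8.05
tool_pos: [514.3, -450.1, 196.1]
orientation: [[-0.985, 0.173, -0.002], [0.173, 0.985, 0.003], [0.003, 0.002, -1.0]]
force: [0.7, -0.6, 0.2]
gripper_width: 52.6
grasp_force: 0.0
```

>>> apply_moves([
  [0,0.05,0.03],
  [0,0.05,0],
  [0,0.05,0],
  [0,0.05,0],
  [0,0.05,0],
], gripper=[0.5,0.5,0.5,0.5,0.5], yaw=[0,0,0,0,0])

```text
clock: 8.68
tool_pos: [514.9, -199.4, 226.7]
orientation: [[-0.985, 0.173, 0.0], [0.173, 0.985, -0.0], [-0.0, 0.0, -1.0]]
force: [0.2, 0.1, 1.3]
gripper_width: 43.8
grasp_force: 0.0
```

Run:
```python
from h import *
T=get_image('top')
save(T,'iso1.png',(170,235,370,450),6)
```

```text
(no output)
```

View pics/iso1.png

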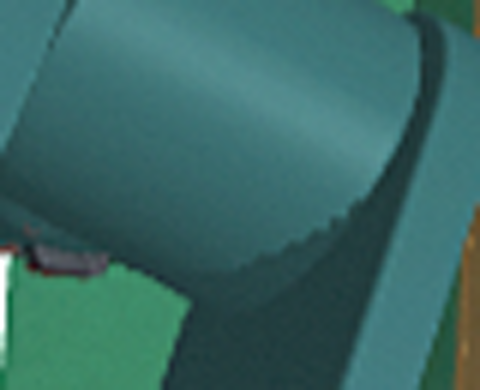

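```bash
cat > look.py <<'E'
from h import *
import sys
P={'A':('blue',(444,258.5,-1.546)),'B':('blue',(618,268,-1.609)),'W':('white',(444.4,-255,-1.657)),'S':('stand',(545.3,16.5,-1.378)),'ca':('c_up',(703,-57.6,-.03)),'cb':('c_up',(708.5,52,.36))}
T=get_image('top');C=get_image('scene');s=sense()
print(s['clock'],np.round(s['tool_pos'],1),'psi',round(np.arctan2(s['orientation'][1][1],s['orientation'][0][1]),4))
for n in sys.argv[1:]:
    m,p0=P[n]
    for nm,im in (('T',T),('C',C)):
        try:
            p,f=fit([im],[comp(im,(*p0[:2],15))],m,p0); print(n,nm,np.round(p[:2],1),round(p[2],3),round(f))
        except Exception as e: print(n,nm,e)
E
python3 look.py A B ca cb
```

```text
8.825 [ 514.7 -198.8  226.8] psi 1.4006
A T [444.2 259.1] -1.549 78
A C [442.  257.7] -1.536 2887
B T [618.5 267.7] -1.605 65
B C [615.7 266. ] -1.614 77
ca T [702.8 -57.6] -0.027 20
ca C [700.5 -58. ] 0.095 82
cb T [708.7  52.2] 0.354 22
cb C [707.   51.1] 0.237 85
```

>>> apply_moves([
  [-0.0072,0.0457,0],
  [-0.0072,0.0457,0],
  [-0.0072,0.0457,0],
  [-0.0072,0.0457,0],
  [-0.0072,0.0457,0],
], gripper=[0.5,0.5,0.5,0.5,0.5], yaw=[-0.137,-0.137,-0.137,-0.137,-0.137])

```text
clock: 9.45
tool_pos: [479.6, 27.6, 226.8]
orientation: [[-0.649, 0.761, 0.001], [0.761, 0.649, -0.001], [-0.001, 0.0, -1.0]]
force: [0.8, 1.2, 0.6]
gripper_width: 43.9
grasp_force: 0.0
```

>>> apply_moves([
  [-0.0072,0.0457,0],
  [-0.0072,0.0457,0],
  [-0.0072,0.0457,0],
  [-0.0072,0.0457,0],
  [-0.0072,0.0457,0],
], gripper=[0.5,0.5,0.5,0.5,0.5], yaw=[-0.137,-0.137,-0.137,-0.137,-0.137])

```text
clock: 10.07
tool_pos: [444.0, 256.7, 226.8]
orientation: [[-0.022, 1.0, 0.001], [1.0, 0.022, -0.0], [-0.0, 0.001, -1.0]]
force: [0.8, 0.4, 0.2]
gripper_width: 43.8
grasp_force: 0.0
```

>>> apply_moves([
  [0,0,-0.06],
  [0,0,-0.06],
  [0,0,-0.05],
  [0,0,0],
  [0,0,0],
], gripper=[0.5,0.5,0.5,0.5,0.5], yaw=[0,0,0,0,0])

```text
clock: 10.7
tool_pos: [444.6, 255.9, 57.9]
orientation: [[-0.026, 1.0, 0.002], [1.0, 0.026, 0.001], [0.001, 0.002, -1.0]]
force: [-0.2, 0.9, -0.0]
gripper_width: 43.7
grasp_force: 0.0
```

>>> apply_moves([
  [-0.001,0.002,-0.03],
  [0,0,-0.02],
  [0,0,0],
  [0,0,0],
  [0,0,0],
], gripper=[0.5,0.5,0.5,0.5,0.5], yaw=[0,0,0,0,0], newtons=45)

```text
clock: 11.32
tool_pos: [443.1, 258.3, 8.1]
orientation: [[-0.027, 1.0, 0.003], [1.0, 0.027, 0.001], [0.001, 0.003, -1.0]]
force: [1.4, 0.4, 0.1]
gripper_width: 44.2
grasp_force: 0.0
```

>>> apply_moves([
  [0,0,0],
  [0,0,0],
  [0,0,0],
  [0,0,0],
  [0,0,0],
], gripper=[0,0,0,0,0], yaw=[0,0,0,0,0])

```text
clock: 11.95
tool_pos: [441.9, 257.8, 6.6]
orientation: [[-0.027, 1.0, -0.0], [1.0, 0.027, -0.0], [-0.0, -0.0, -1.0]]
force: [-0.3, -0.3, 0.5]
gripper_width: 11.6
grasp_force: 45.0
```

```bash
python3 look.py A
```

```text
12.05 [441.9 257.8   6.6] psi 0.027
A T [464.1 233.7] -2.738 681
A C operands could not be broadcast together with shapes (250,524) (0,6)
```

>>> apply_moves([
  [0,0,0.03],
  [0,0,0.05],
  [0,0,0.055],
  [0,0,0.035],
  [0,0,0],
], gripper=[0,0,0,0,0], yaw=[0,0,0,0,0])

```text
clock: 12.68
tool_pos: [443.4, 258.5, 178.7]
orientation: [[-0.027, 1.0, 0.005], [1.0, 0.027, 0.002], [0.002, 0.005, -1.0]]
force: [-0.2, -0.1, -4.2]
gripper_width: 11.7
grasp_force: 45.0
```

>>> apply_moves([
  [0.0128,-0.0303,0],
  [0.0128,-0.0303,0],
  [0.0128,-0.0303,0],
  [0.0128,-0.0303,0],
  [0.0128,-0.0303,0],
], gripper=[0,0,0,0,0], yaw=[0.02,0.02,0.02,0.02,0.02])

```text
clock: 13.3
tool_pos: [504.3, 105.1, 173.9]
orientation: [[-0.127, 0.992, -0.005], [0.992, 0.127, -0.0], [0.0, -0.005, -1.0]]
force: [-0.3, 0.4, -3.0]
gripper_width: 11.6
grasp_force: 45.0
```

>>> apply_moves([
  [0.0128,-0.0303,0],
  [0.0128,-0.0303,0],
  [0.0128,-0.0303,0],
  [0,0,0],
  [0,0,0],
], gripper=[0,0,0,0,0], yaw=[0.02,0.02,0.026,0,0])

```text
clock: 13.92
tool_pos: [542.5, 15.9, 174.6]
orientation: [[-0.191, 0.982, -0.004], [0.982, 0.191, 0.001], [0.002, -0.004, -1.0]]
force: [-0.1, 0.4, -3.4]
gripper_width: 12.0
grasp_force: 45.0
```

```bash
cat > hold.py <<'E'
from h import *
import sys
# fit held tray: argv blue|white, tcp-minus-underside
kind=sys.argv[1]; off=float(sys.argv[2])
C=get_image('scene'); s=sense(); t=np.array(s['tool_pos']); psi=np.arctan2(s['orientation'][1][1],s['orientation'][0][1])
p=cv2.cvtColor(C['pixels'],cv2.COLOR_RGB2HSV); h,S,v=cv2.split(p)
m=(((h>100)&(h<130)&(S>120)) if kind=='blue' else ((S<50)&(v>120))).astype(np.uint8)
z=t[2]-off; r,c=proj(C,(t[0],t[1],z+15)).astype(int); roi=np.zeros_like(m); roi[r-45:r+45,c-50:c+50]=1; m=m*roi
cs,_=cv2.findContours(m,cv2.RETR_EXTERNAL,cv2.CHAIN_APPROX_NONE)
cs=np.vstack([k for k in cs if cv2.contourArea(k)>15]); o=np.zeros_like(m); cv2.fillConvexPoly(o,cv2.convexHull(cs),1)
q,f=fit([C],[o],kind,(t[0],t[1],psi-np.pi/2),z)
print(s['clock'],'tcp',np.round(t,1),'psi',round(psi,4),'tray',np.round(q[:2],1),round(q[2]+np.pi/2,4),'f',round(f),np.round(s['force'],1))
save(C,sys.argv[3],(r-60,r+70,c-75,c+75),4.5)
E
python3 hold.py blue 6.6 h1.png
```

```text
13.975 tcp [542.7  16.2 175.1] psi 0.193 tray [543.6  14.8] 0.1923 f 108 [ 1.   0.9 -3.5]
```

View pics/h1.png

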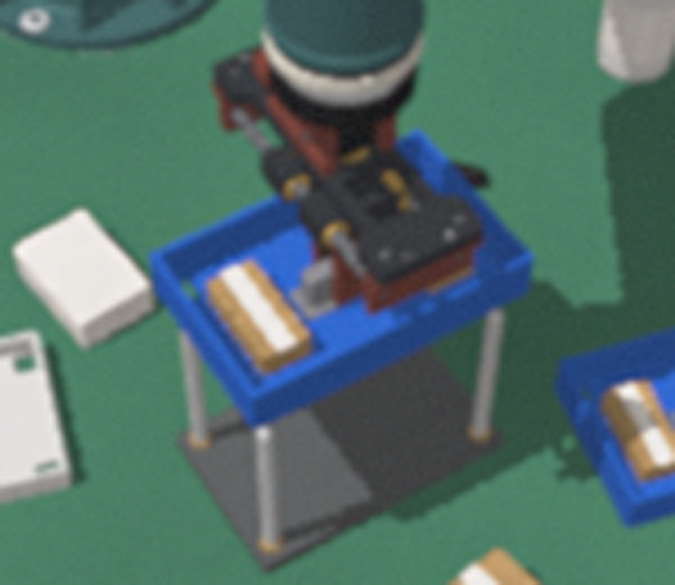

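>>> apply_moves([
  [0,0.001,-0.012],
  [0,0,-0.01],
  [0,0,-0.008],
  [0,0,-0.008],
  [0,0,0],
], gripper=[0,0,0,0,0], yaw=[0,0,0,0,0])

```text
clock: 14.6
tool_pos: [543.7, 16.5, 137.9]
orientation: [[-0.192, 0.981, -0.002], [0.981, 0.192, 0.0], [0.0, -0.001, -1.0]]
force: [-0.3, 0.0, -2.7]
gripper_width: 11.8
grasp_force: 45.0
```

>>> apply_moves([
  [0,0,-0.015],
  [0,0,-0.02],
  [0,0,-0.02],
  [0,0,-0.02],
  [0,0,-0.015],
], gripper=[0,0,0,0,0], yaw=[0,0,0,0,0])

```text
clock: 15.22
tool_pos: [544.0, 16.4, 47.3]
orientation: [[-0.192, 0.981, -0.001], [0.981, 0.192, 0.0], [0.0, -0.001, -1.0]]
force: [-0.7, 0.3, -3.4]
gripper_width: 11.6
grasp_force: 45.0
```

>>> apply_moves([
  [0,0,-0.01],
  [0,0,-0.009],
  [0,0,-0.005],
  [0,0,-0.004],
  [0,0,0],
], gripper=[0,0,0,0,0], yaw=[0,0,0,0,0])

```text
clock: 15.85
tool_pos: [544.3, 16.4, 20.6]
orientation: [[-0.192, 0.981, -0.0], [0.981, 0.192, -0.0], [-0.0, -0.0, -1.0]]
force: [0.2, 0.6, -2.9]
gripper_width: 11.9
grasp_force: 45.0
```

```bash
python3 -c "
from h import *
s=sense();print(s['tool_pos'],s['force'],s['wrist_torque'])"
```

```text
[544.3279653   16.39970081  20.60475554] [ 0.15978031  0.60226136 -2.85434586] [-0.06887412  0.07865365 -0.02526004]
```

>>> apply_moves([
  [0,0,-0.002],
  [0,0,0],
  [0,0,0],
  [0,0,0],
  [0,0,0],
], gripper=[0,0,0.5,0.5,0.5], yaw=[0,0,0,0,0])

```text
clock: 16.48
tool_pos: [544.6, 16.4, 18.9]
orientation: [[-0.192, 0.981, 0.001], [0.981, 0.192, -0.0], [-0.0, 0.001, -1.0]]
force: [0.4, 0.3, -0.8]
gripper_width: 38.4
grasp_force: 0.0
```

>>> apply_moves([
  [0,0,0.02],
  [0,0,0.05],
  [0,0,0.06],
  [0,0,0.03],
  [0,0,0],
], gripper=[0.5,0.5,0.5,0.5,0.5], yaw=[0,0,0,0,0])

```text
clock: 17.1
tool_pos: [546.3, 16.2, 181.4]
orientation: [[-0.192, 0.981, 0.006], [0.981, 0.192, -0.001], [-0.002, 0.006, -1.0]]
force: [0.5, -0.4, -0.5]
gripper_width: 44.1
grasp_force: 0.0
```

```bash
python3 look.py B W ca cb
```

```text
17.2 [543.8  16.4 178.2] psi 0.193
B T [618.1 268. ] -1.604 65
B C [616.1 266.6] -1.61 88
W T [ 444.2 -253.8] -1.656 86
W C [ 445.8 -254.9] -1.659 239
ca T [705.9 -58.3] 0.062 81
ca C [700.6 -57.1] 0.088 84
cb T [711.4  52.3] 0.419 100
cb C [706.2  51.2] 0.205 87
```

>>> apply_moves([
  [0.0146,0.0502,0],
  [0.0146,0.0502,0],
  [0.0146,0.0502,0],
  [0.0146,0.0502,0],
  [0.0146,0.0502,0],
], gripper=[0.5,0.5,0.5,0.5,0.5], yaw=[-0.046,-0.046,-0.046,-0.046,-0.046])

```text
clock: 17.82
tool_pos: [616.3, 268.6, 175.8]
orientation: [[0.038, 0.999, -0.004], [0.999, -0.038, -0.001], [-0.002, -0.004, -1.0]]
force: [0.4, 0.4, -0.9]
gripper_width: 43.6
grasp_force: 0.0
```

>>> apply_moves([
  [0,0,-0.04],
  [0,0,-0.05],
  [0,0,-0.03],
  [0,0,0],
  [0,0,0],
], gripper=[0.5,0.5,0.5,0.5,0.5], yaw=[0,0,0,0,0])

```text
clock: 18.45
tool_pos: [617.4, 267.4, 58.5]
orientation: [[0.037, 0.999, -0.001], [0.999, -0.037, -0.0], [-0.0, -0.001, -1.0]]
force: [0.2, 0.1, 0.2]
gripper_width: 43.9
grasp_force: 0.0
```

>>> apply_moves([
  [0,0,-0.03],
  [0,0,-0.022],
  [0,0,0],
  [0,0,0],
  [0,0,0],
], gripper=[0.5,0.5,0.5,0.5,0.5], yaw=[0,0,0,0,0])

```text
clock: 19.08
tool_pos: [618.5, 267.8, 8.3]
orientation: [[0.037, 0.999, 0.003], [0.999, -0.037, 0.001], [0.001, 0.003, -1.0]]
force: [0.4, -0.5, 0.4]
gripper_width: 44.2
grasp_force: 0.0
```

>>> apply_moves([
  [0,0,0],
  [0,0,0],
  [0,0,0],
  [0,0,0],
  [0,0,0],
], gripper=[0,0,0,0,0], yaw=[0,0,0,0,0])

```text
clock: 19.7
tool_pos: [616.9, 267.4, 6.6]
orientation: [[0.037, 0.999, -0.001], [0.999, -0.037, -0.0], [-0.0, -0.001, -1.0]]
force: [-1.1, 0.3, 1.9]
gripper_width: 11.6
grasp_force: 45.0
```

>>> apply_moves([
  [0,0,0.03],
  [0,0,0.05],
  [0,0,0.055],
  [0,0,0.035],
  [0,0,0],
], gripper=[0,0,0,0,0], yaw=[0,0,0,0,0])

```text
clock: 20.32
tool_pos: [619.3, 268.0, 179.3]
orientation: [[0.037, 0.999, 0.006], [0.999, -0.037, 0.002], [0.002, 0.006, -1.0]]
force: [-0.4, 0.4, -3.3]
gripper_width: 11.7
grasp_force: 45.0
```

>>> apply_moves([
  [-0.0092,-0.0314,0],
  [-0.0092,-0.0314,0],
  [-0.0092,-0.0314,0],
  [-0.0092,-0.0314,0],
  [-0.0092,-0.0314,0],
], gripper=[0,0,0,0,0], yaw=[0.0288,0.0288,0.0288,0.0288,0.0288])

```text
clock: 20.95
tool_pos: [569.0, 109.2, 173.6]
orientation: [[-0.108, 0.994, -0.005], [0.994, 0.108, -0.0], [0.0, -0.005, -1.0]]
force: [0.6, -0.4, -3.1]
gripper_width: 11.5
grasp_force: 45.0
```

>>> apply_moves([
  [-0.0092,-0.0314,0],
  [-0.0092,-0.0314,0],
  [-0.0092,-0.0314,0],
  [0,0,0],
  [0,0,0],
], gripper=[0,0,0,0,0], yaw=[0.0288,0.0288,0.0288,0,0])

```text
clock: 21.58
tool_pos: [542.7, 16.6, 175.0]
orientation: [[-0.191, 0.982, -0.003], [0.982, 0.191, 0.001], [0.001, -0.003, -1.0]]
force: [0.5, -0.1, -3.5]
gripper_width: 12.1
grasp_force: 45.0
```

```bash
python3 hold.py blue 6.6 h2.png
```

```text
21.625 tcp [543.1  16.9 175.4] psi 0.1933 tray [590.3  -8.3] -0.1734 f 1633 [ 0.3  0.2 -3.7]
```

>>> apply_moves([
  [0,-0.0004,-0.012],
  [0,0,-0.01],
  [0,0,-0.008],
  [0,0,-0.008],
  [0,0,0],
], gripper=[0,0,0,0,0], yaw=[0,0,0,0,0])

```text
clock: 22.25
tool_pos: [543.1, 15.9, 137.8]
orientation: [[-0.192, 0.981, -0.002], [0.981, 0.192, 0.0], [0.0, -0.002, -1.0]]
force: [0.3, -0.4, -3.1]
gripper_width: 11.7
grasp_force: 45.0
```

>>> apply_moves([
  [0.0005,0.0003,-0.02],
  [0,0,-0.02],
  [0,0,-0.02],
  [0,0,-0.014],
  [0,0,0],
], gripper=[0,0,0,0,0], yaw=[0,0,0,0,0])

```text
clock: 22.88
tool_pos: [543.6, 16.1, 63.9]
orientation: [[-0.192, 0.981, -0.002], [0.981, 0.192, 0.0], [0.001, -0.002, -1.0]]
force: [-0.0, 0.1, -3.6]
gripper_width: 11.6
grasp_force: 45.0
```

>>> apply_moves([
  [0,0,-0.004],
  [0,0,-0.004],
  [0,0,-0.002],
  [0,0,0],
  [0,0,0],
], gripper=[0,0,0,0,0], yaw=[0,0,0,0,0])

```text
clock: 23.5
tool_pos: [544.3, 16.1, 54.8]
orientation: [[-0.192, 0.981, 0.0], [0.981, 0.192, -0.0], [-0.0, 0.0, -1.0]]
force: [1.0, -1.2, -2.7]
gripper_width: 11.6
grasp_force: 45.0
```

Settle, release, lift, and look at the white tray.

>>> apply_moves([
  [0,0,-0.0025],
  [0,0,0],
  [0,0,0],
  [0,0,0],
  [0,0,0],
], gripper=[0,0,0.5,0.5,0.5], yaw=[0,0,0,0,0])

```text
clock: 24.12
tool_pos: [544.3, 16.1, 52.1]
orientation: [[-0.192, 0.981, 0.0], [0.981, 0.192, -0.0], [-0.0, 0.0, -1.0]]
force: [1.3, 0.6, -0.5]
gripper_width: 38.4
grasp_force: 0.0
```

>>> apply_moves([
  [0,0,0.02],
  [0,0,0.05],
  [0,0,0.05],
  [0,0,0.02],
  [0,0,0],
], gripper=[0.5,0.5,0.5,0.5,0.5], yaw=[0,0,0,0,0])

```text
clock: 24.75
tool_pos: [545.5, 16.0, 193.8]
orientation: [[-0.192, 0.981, 0.004], [0.981, 0.192, -0.0], [-0.001, 0.004, -1.0]]
force: [-0.1, 0.2, -0.8]
gripper_width: 44.0
grasp_force: 0.0
```

```bash
python3 look.py W ca cb; python3 -c "
from h import *
C=get_image('scene');save(C,'s2.png',(170,300,40,340),2.6)"
```

```text
24.85 [543.6  16.2 191.3] psi 0.1934
W T [ 444.2 -253.8] -1.656 86
W C [ 445.3 -256. ] -1.658 233
ca T [710.1 -56.7] -0.2 108
ca C [700.8 -58.3] 0.049 81
cb T [711.3  52. ] 0.379 124
cb C [706.6  51.2] 0.214 85
```

View pics/s2.png

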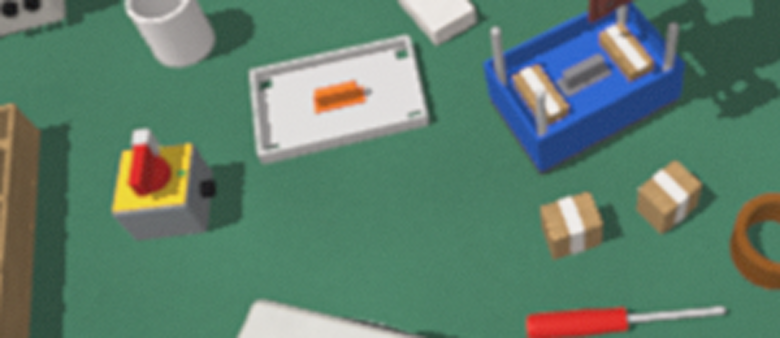

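>>> apply_moves([
  [-0.0168,-0.0451,0],
  [-0.0168,-0.0451,0],
  [-0.0168,-0.0451,0],
  [-0.0168,-0.0451,0],
  [-0.0168,-0.0451,0],
], gripper=[0.5,0.5,0.5,0.5,0.5], yaw=[-0.047,-0.047,-0.047,-0.047,-0.047])

```text
clock: 25.52
tool_pos: [458.6, -210.2, 190.5]
orientation: [[0.043, 0.999, -0.003], [0.999, -0.043, 0.002], [0.001, -0.003, -1.0]]
force: [1.7, 0.1, 0.3]
gripper_width: 43.8
grasp_force: 0.0
```

>>> apply_moves([
  [-0.0168,-0.0451,0],
  [0,0,-0.05],
  [0,0,-0.05],
  [0,0,-0.034],
  [0,0,0],
], gripper=[0.5,0.5,0.5,0.5,0.5], yaw=[-0.045,0,0,0,0])

```text
clock: 26.15
tool_pos: [440.4, -252.4, 54.8]
orientation: [[0.087, 0.996, -0.007], [0.996, -0.087, 0.005], [0.005, -0.007, -1.0]]
force: [-1.2, 0.3, 0.2]
gripper_width: 44.1
grasp_force: 0.0
```

```bash
python3 look.py W
```

```text
26.25 [ 443.1 -254.2   57.8] psi -0.0866
W T [ 466.6 -251.3] -1.296 869
W C operands could not be broadcast together with shapes (246,524) (0,6)
```

>>> apply_moves([
  [0,0,-0.03],
  [0,0,-0.021],
  [0,0,0],
  [0,0,0],
  [0,0,0],
], gripper=[0.5,0.5,0.5,0.5,0.5], yaw=[0,0,0,0,0])

```text
clock: 26.88
tool_pos: [444.3, -255.2, 8.5]
orientation: [[0.086, 0.996, 0.002], [0.996, -0.086, -0.002], [-0.001, 0.002, -1.0]]
force: [-0.3, 0.1, 0.5]
gripper_width: 43.9
grasp_force: 0.0
```

>>> apply_moves([
  [0,0,0],
  [0,0,0],
  [0,0,0],
  [0,0,0],
  [0,0,0],
], gripper=[0,0,0,0,0], yaw=[0,0,0,0,0])

```text
clock: 27.5
tool_pos: [443.3, -254.5, 7.1]
orientation: [[0.086, 0.996, -0.0], [0.996, -0.086, 0.0], [0.0, -0.0, -1.0]]
force: [-1.1, 0.1, 1.2]
gripper_width: 11.8
grasp_force: 45.0
```

>>> apply_moves([
  [0,0,0.03],
  [0,0,0.05],
  [0,0,0.055],
  [0,0,0.035],
  [0,0,0],
], gripper=[0,0,0,0,0], yaw=[0,0,0,0,0])

```text
clock: 28.12
tool_pos: [444.9, -255.6, 179.3]
orientation: [[0.087, 0.996, 0.004], [0.996, -0.087, -0.003], [-0.003, 0.005, -1.0]]
force: [0.1, -0.8, -3.6]
gripper_width: 12.0
grasp_force: 45.0
```

>>> apply_moves([
  [0.0127,0.0338,0],
  [0.0127,0.0338,0],
  [0.0127,0.0338,0],
  [0.0127,0.0338,0],
  [0.0127,0.0338,0],
], gripper=[0,0,0,0,0], yaw=[0.035,0.035,0.035,0.035,0.035])

```text
clock: 28.75
tool_pos: [505.6, -83.9, 174.5]
orientation: [[-0.089, 0.996, -0.004], [0.996, 0.089, 0.001], [0.002, -0.004, -1.0]]
force: [0.3, -0.6, -2.6]
gripper_width: 11.9
grasp_force: 45.0
```

>>> apply_moves([
  [0.0127,0.0338,0],
  [0.0127,0.0338,0],
  [0.0127,0.0338,0],
  [0,0,0],
  [0,0,0],
], gripper=[0,0,0,0,0], yaw=[0.035,0.035,0.035,0,0])

```text
clock: 29.38
tool_pos: [543.5, 15.7, 175.2]
orientation: [[-0.192, 0.981, -0.004], [0.981, 0.192, -0.0], [0.001, -0.004, -1.0]]
force: [0.1, -0.7, -1.9]
gripper_width: 11.7
grasp_force: 45.0
```

```bash
python3 hold.py white 6.6 h3.png
```

```text
29.425 tcp [543.7  15.3 175.6] psi 0.1929 tray [566.3   1. ] 0.2996 f 2788 [-0.1  0.1 -3.2]
```

View pics/h3.png

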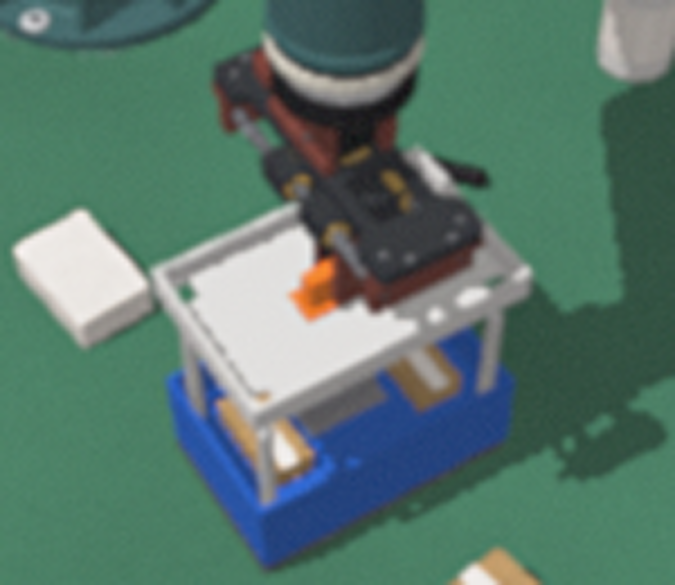

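>>> apply_moves([
  [0,0.0007,-0.012],
  [0,0,-0.01],
  [0,0,-0.008],
  [0,0,-0.008],
  [0,0,0],
], gripper=[0,0,0,0,0], yaw=[0,0,0,0,0])

```text
clock: 30.05
tool_pos: [544.4, 16.6, 138.3]
orientation: [[-0.192, 0.981, -0.002], [0.981, 0.192, 0.0], [0.0, -0.002, -1.0]]
force: [0.2, -0.5, -3.5]
gripper_width: 11.7
grasp_force: 45.0
```

```bash
python3 hold.py white 6.6 h4.png
```

```text
30.1 tcp [544.8  16.6 138.8] psi 0.1934 tray [560.8   5.4] 0.2869 f 2606 [ 1.   0.5 -2.6]
```

View pics/h4.png

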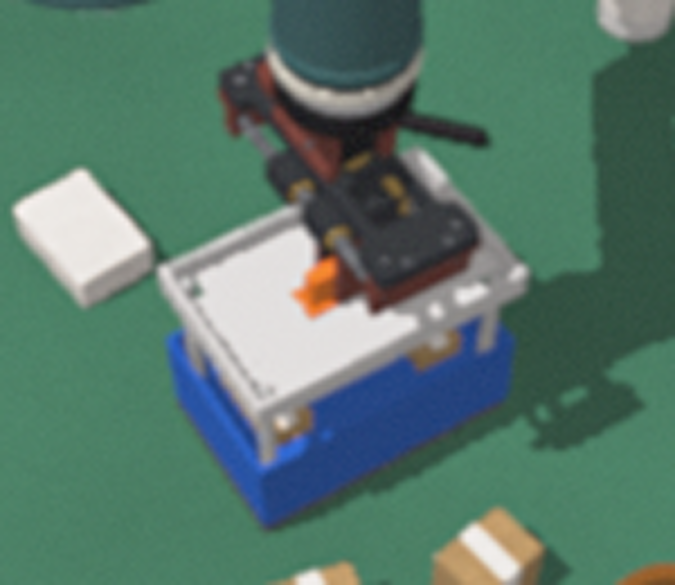

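>>> apply_moves([
  [0,-0.0003,-0.015],
  [0,0,-0.015],
  [0,0,-0.012],
  [0,0,-0.006],
  [0,0,0],
], gripper=[0,0,0,0,0], yaw=[0,0,0,0,0])

```text
clock: 30.72
tool_pos: [544.6, 16.4, 90.5]
orientation: [[-0.192, 0.981, -0.001], [0.981, 0.192, 0.0], [0.0, -0.001, -1.0]]
force: [-0.9, -0.2, -2.9]
gripper_width: 12.0
grasp_force: 45.0
```

>>> apply_moves([
  [0,0,-0.0025],
  [0,0,0],
  [0,0,0],
  [0,0,0],
  [0,0,0],
], gripper=[0,0,0.5,0.5,0.5], yaw=[0,0,0,0,0])

```text
clock: 31.35
tool_pos: [545.3, 16.3, 89.0]
orientation: [[-0.192, 0.981, 0.001], [0.981, 0.192, -0.0], [-0.0, 0.001, -1.0]]
force: [-0.3, -0.0, 0.8]
gripper_width: 38.5
grasp_force: 0.0
```

>>> apply_moves([
  [0,0,0.02],
  [0,0,0.05],
  [0,0,0.04],
  [0,0.04,0],
  [0,0.06,0],
], gripper=[0.5,0.5,0.5,0.5,0.5], yaw=[0.1,0.13,0.13,0.13,0.13])

```text
clock: 31.98
tool_pos: [546.0, 116.2, 199.8]
orientation: [[-0.727, 0.686, 0.003], [0.686, 0.727, -0.0], [-0.002, 0.002, -1.0]]
force: [0.5, -0.3, 0.3]
gripper_width: 44.0
grasp_force: 0.0
```

>>> apply_moves([
  [0,0.06,0],
  [0,0.06,0],
  [0,0,0],
  [0,0,0],
  [0,0,0],
], gripper=[0.9,0.9,0.9,0.9,0.9], yaw=[0.13,0.13,0.13,0.13,0.15])

```text
clock: 32.6
tool_pos: [544.8, 236.7, 198.6]
orientation: [[-0.997, 0.082, -0.0], [0.082, 0.997, -0.0], [0.0, -0.0, -1.0]]
force: [0.6, 0.1, -1.2]
gripper_width: 78.8
grasp_force: 0.0
```

```bash
python3 look.py ca cb; python3 -c "
from h import *
C=get_image('scene');save(C,'s3.png',(150,300,150,400),3)"
```

```text
32.7 [544.9 236.4 198.7] psi 1.4847
ca T [702.8 -57.6] -0.027 20
ca C [701.2 -57.3] 0.049 82
cb T [708.6  52.4] 0.368 22
cb C [706.5  50.5] 0.255 85
```

View pics/s3.png

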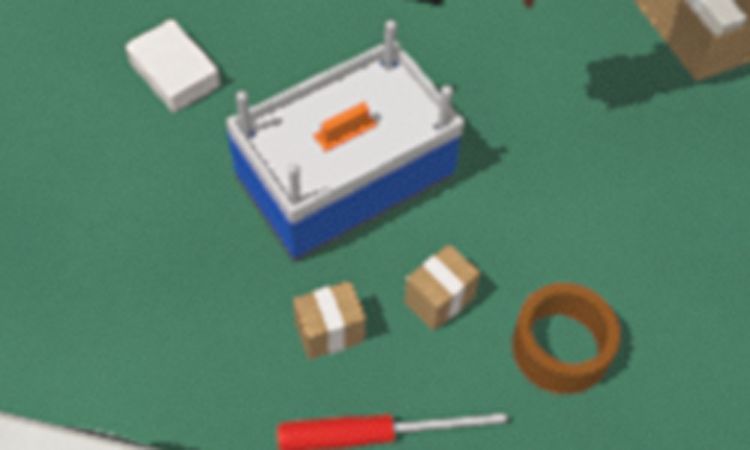

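>>> apply_moves([
  [0.0325,-0.037,0],
  [0.0325,-0.037,0],
  [0.0325,-0.037,0],
  [0.0325,-0.037,0],
  [0.0325,-0.037,0],
], gripper=[0.9,0.9,0.9,0.9,0.9], yaw=[0.09,0.09,0.09,0.09,0.09])

```text
clock: 33.38
tool_pos: [708.4, 49.9, 198.7]
orientation: [[-0.935, -0.354, 0.0], [-0.354, 0.935, 0.0], [-0.0, 0.0, -1.0]]
force: [0.1, 1.5, -0.0]
gripper_width: 78.7
grasp_force: 0.0
```

>>> apply_moves([
  [0,0,-0.04],
  [0,0,-0.05],
  [0,0,-0.034],
  [0,0,0],
  [0,0,0],
], gripper=[0.9,0.9,0.9,0.9,0.9], yaw=[0,0,0,0,0])

```text
clock: 34.0
tool_pos: [708.5, 51.2, 76.0]
orientation: [[-0.935, -0.353, 0.002], [-0.353, 0.935, -0.0], [-0.002, -0.001, -1.0]]
force: [0.9, 0.1, -0.7]
gripper_width: 78.5
grasp_force: 0.0
```

>>> apply_moves([
  [-0.0005,0,-0.03],
  [0,0,-0.031],
  [0,0,0],
  [0,0,0],
  [0,0,0],
], gripper=[0.9,0.9,0.9,0.9,0.9], yaw=[0,0,0,0,0], newtons=25)

```text
clock: 34.62
tool_pos: [708.7, 51.3, 15.9]
orientation: [[-0.935, -0.355, 0.004], [-0.355, 0.935, -0.0], [-0.003, -0.002, -1.0]]
force: [0.8, 0.3, 0.9]
gripper_width: 78.9
grasp_force: 0.0
```

>>> apply_moves([
  [0,0,0],
  [0,0,0],
  [0,0,0],
  [0,0,0],
  [0,0,0],
], gripper=[0,0,0,0,0], yaw=[0,0,0,0,0])

```text
clock: 35.25
tool_pos: [707.0, 51.3, 13.8]
orientation: [[-0.935, -0.355, 0.0], [-0.355, 0.935, -0.0], [-0.0, -0.0, -1.0]]
force: [-0.3, -0.3, 3.1]
gripper_width: 53.7
grasp_force: 24.9
```

>>> apply_moves([
  [0,0,0.03],
  [0,0,0.05],
  [0,0,0.06],
  [0,0,0.04],
  [0,0,0],
], gripper=[0,0,0,0,0], yaw=[0,0,0,0,0])

```text
clock: 35.88
tool_pos: [709.5, 51.2, 197.6]
orientation: [[-0.935, -0.355, 0.008], [-0.355, 0.935, -0.0], [-0.007, -0.003, -1.0]]
force: [0.1, 0.5, -1.1]
gripper_width: 53.9
grasp_force: 24.9
```

>>> apply_moves([
  [-0.0172,0.0016,0],
  [-0.0172,0.0016,0],
  [-0.0172,0.0016,0],
  [-0.0172,0.0016,0],
  [-0.0172,0.0016,0],
], gripper=[0,0,0,0,0], yaw=[-0.174,-0.174,-0.174,-0.174,-0.174])

```text
clock: 36.5
tool_pos: [618.7, 59.4, 190.8]
orientation: [[-0.871, 0.491, -0.004], [0.491, 0.871, -0.0], [0.004, -0.002, -1.0]]
force: [0.3, -0.6, -1.8]
gripper_width: 53.7
grasp_force: 24.9
```

>>> apply_moves([
  [-0.0172,0.0016,0],
  [-0.0172,0.0016,0],
  [-0.0172,0.0016,0],
  [-0.0172,0.0016,0],
  [-0.0172,0.0016,0],
], gripper=[0,0,0,0,0], yaw=[-0.174,-0.174,-0.174,-0.174,-0.172])

```text
clock: 37.12
tool_pos: [532.7, 67.3, 191.2]
orientation: [[-0.189, 0.982, -0.004], [0.982, 0.189, 0.0], [0.001, -0.004, -1.0]]
force: [-0.2, 0.3, -2.2]
gripper_width: 54.4
grasp_force: 24.9
```

>>> apply_moves([
  [0,0,0],
  [0,0,0],
  [0,0,0],
  [0,0,0],
  [0,0,0],
], gripper=[0,0,0,0,0], yaw=[0,0,0,0,0])

```text
clock: 37.75
tool_pos: [535.3, 67.3, 193.6]
orientation: [[-0.195, 0.981, 0.0], [0.981, 0.195, -0.0], [-0.0, 0.0, -1.0]]
force: [-1.5, 0.4, -1.0]
gripper_width: 54.1
grasp_force: 24.9
```

```bash
python3 look.py ca; python3 -c "
from h import *
C=get_image('scene');save(C,'s4.png',(120,280,180,380),3.5)"
```

```text
37.85 [535.1  67.3 193.6] psi 0.1957
ca T [702.8 -57.6] -0.027 20
ca C [701.2 -57.2] 0.026 83
```

View pics/s4.png

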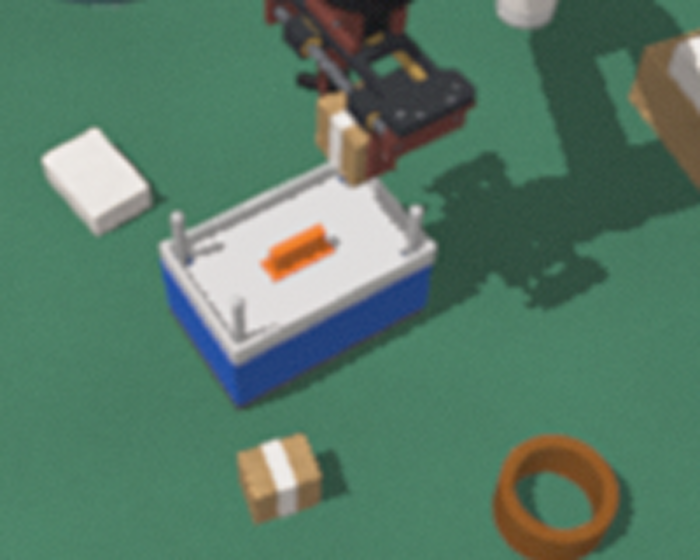

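>>> apply_moves([
  [-0.0008,0,-0.03],
  [0,0,-0.03],
  [0,0,-0.02],
  [0,0,-0.01],
  [0,0,0],
], gripper=[0,0,0,0,0], yaw=[0,0,0,0,0])

```text
clock: 38.52
tool_pos: [534.0, 67.3, 103.3]
orientation: [[-0.194, 0.981, -0.001], [0.981, 0.194, -0.0], [0.0, -0.001, -1.0]]
force: [0.4, -0.6, -0.9]
gripper_width: 54.0
grasp_force: 24.9
```

>>> apply_moves([
  [0,0,-0.002],
  [0,0,-0.0025],
  [0,0,0],
  [0,0,0],
  [0,0,0],
], gripper=[0,0,0,0,0], yaw=[0,0,0,0,0])

```text
clock: 39.15
tool_pos: [534.3, 67.3, 99.3]
orientation: [[-0.194, 0.981, 0.0], [0.981, 0.194, -0.0], [-0.0, 0.0, -1.0]]
force: [-0.0, -0.3, -1.3]
gripper_width: 54.0
grasp_force: 24.9
```

>>> apply_moves([
  [0,0,-0.0015],
  [0,0,0],
  [0,0,0],
  [0,0,0],
  [0,0,0.02],
], gripper=[0,0,0.76,0.76,0.76], yaw=[0,0,0,0,0])

```text
clock: 39.78
tool_pos: [532.8, 67.3, 116.6]
orientation: [[-0.194, 0.981, -0.003], [0.981, 0.194, -0.0], [0.001, -0.003, -1.0]]
force: [0.0, -0.4, 1.5]
gripper_width: 66.8
grasp_force: 0.0
```

>>> apply_moves([
  [0,0,0.045],
  [0,0,0.045],
  [0.0168,-0.0125,0],
  [0.0168,-0.0125,0],
  [0.0168,-0.0125,0],
], gripper=[0.76,0.76,0.9,0.9,0.9], yaw=[0,0,0.135,0.135,0.135])

```text
clock: 40.4
tool_pos: [585.0, 29.5, 207.8]
orientation: [[-0.569, 0.823, 0.0], [0.823, 0.569, -0.0], [-0.0, 0.0, -1.0]]
force: [0.4, 0.2, 0.2]
gripper_width: 78.7
grasp_force: 0.0
```

>>> apply_moves([
  [0.0168,-0.0125,0],
  [0.0168,-0.0125,0],
  [0.0168,-0.0125,0],
  [0.0168,-0.0125,0],
  [0.0168,-0.0125,0],
], gripper=[0.9,0.9,0.9,0.9,0.9], yaw=[0.135,0.135,0.135,0.135,0.135])

```text
clock: 41.02
tool_pos: [669.0, -33.1, 207.4]
orientation: [[-0.958, 0.287, -0.0], [0.287, 0.958, -0.0], [0.0, -0.0, -1.0]]
force: [1.1, -0.3, 0.4]
gripper_width: 79.2
grasp_force: 0.0
```

>>> apply_moves([
  [0.0168,-0.0125,0],
  [0.0168,-0.0125,0],
  [0,0,-0.04],
  [0,0,-0.04],
  [0,0,0],
], gripper=[0.9,0.9,0.9,0.9,0.9], yaw=[0.135,0.135,0,0,0])

```text
clock: 41.65
tool_pos: [699.1, -57.2, 123.9]
orientation: [[-1.0, 0.026, -0.008], [0.026, 1.0, 0.001], [0.008, 0.001, -1.0]]
force: [0.1, 0.0, 1.2]
gripper_width: 79.2
grasp_force: 0.0
```

```bash
python3 look.py ca
```

```text
41.75 [702.5 -57.7 128.2] psi 1.5454
ca T [712.7 -57.4] 0.076 662
ca C [701.1 -57.7] 0.05 79
```

>>> apply_moves([
  [-0.0005,0,-0.045],
  [0,0,-0.045],
  [0,0,-0.024],
  [0,0,0],
  [0,0,0],
], gripper=[0.9,0.9,0.9,0.9,0.9], yaw=[0,0,0,0,0])

```text
clock: 42.38
tool_pos: [703.8, -58.0, 16.2]
orientation: [[-1.0, 0.025, 0.004], [0.025, 1.0, -0.001], [-0.004, -0.001, -1.0]]
force: [-0.3, 0.5, -0.2]
gripper_width: 79.0
grasp_force: 0.0
```

>>> apply_moves([
  [0,0,0],
  [0,0,0],
  [0,0,0],
  [0,0,0],
  [0,0,0],
], gripper=[0,0,0,0,0], yaw=[0,0,0,0,0])

```text
clock: 43.0
tool_pos: [702.1, -57.8, 14.4]
orientation: [[-1.0, 0.025, 0.001], [0.025, 1.0, -0.0], [-0.001, -0.0, -1.0]]
force: [-0.7, -0.9, 6.1]
gripper_width: 53.9
grasp_force: 25.0
```

>>> apply_moves([
  [0,0,0.03],
  [0,0,0.05],
  [0,0,0.06],
  [0,0,0.04],
  [0,0,0],
], gripper=[0,0,0,0,0], yaw=[0,0,0,0,0])

```text
clock: 43.62
tool_pos: [704.1, -58.1, 197.4]
orientation: [[-1.0, 0.025, 0.007], [0.025, 1.0, -0.001], [-0.007, -0.001, -1.0]]
force: [0.1, -0.6, -1.7]
gripper_width: 53.7
grasp_force: 25.0
```

>>> apply_moves([
  [-0.0148,0.0023,0],
  [-0.0148,0.0023,0],
  [-0.0148,0.0023,0],
  [-0.0148,0.0023,0],
  [-0.0148,0.0023,0],
], gripper=[0,0,0,0,0], yaw=[-0.135,-0.135,-0.135,-0.135,-0.135])

```text
clock: 44.25
tool_pos: [625.5, -45.8, 190.8]
orientation: [[-0.762, 0.648, -0.004], [0.648, 0.762, 0.001], [0.004, -0.002, -1.0]]
force: [-0.4, 0.4, -1.9]
gripper_width: 53.8
grasp_force: 25.0
```

>>> apply_moves([
  [-0.0148,0.0023,0],
  [-0.0148,0.0023,0],
  [-0.0148,0.0023,0],
  [-0.0148,0.0023,0],
  [-0.0148,0.0023,0],
], gripper=[0,0,0,0,0], yaw=[-0.135,-0.135,-0.135,-0.135,-0.135])

```text
clock: 44.88
tool_pos: [551.5, -34.3, 191.1]
orientation: [[-0.19, 0.982, -0.004], [0.982, 0.19, 0.001], [0.002, -0.004, -1.0]]
force: [-0.4, -0.7, -0.6]
gripper_width: 53.9
grasp_force: 25.0
```

>>> apply_moves([
  [0,0,0],
  [0,0,0],
  [0,0,0],
  [0,0,0],
  [0,0,0],
], gripper=[0,0,0,0,0], yaw=[0,0,0,0,0])

```text
clock: 45.5
tool_pos: [553.9, -34.7, 193.6]
orientation: [[-0.194, 0.981, -0.0], [0.981, 0.194, -0.0], [-0.0, -0.0, -1.0]]
force: [0.1, -0.2, -1.1]
gripper_width: 53.7
grasp_force: 25.0
```

```bash
python3 look.py; python3 -c "
from h import *
C=get_image('scene');save(C,'s5.png',(120,280,180,380),3.5)"
```

```text
45.6 [553.8 -34.7 193.6] psi 0.1956
```

View pics/s5.png

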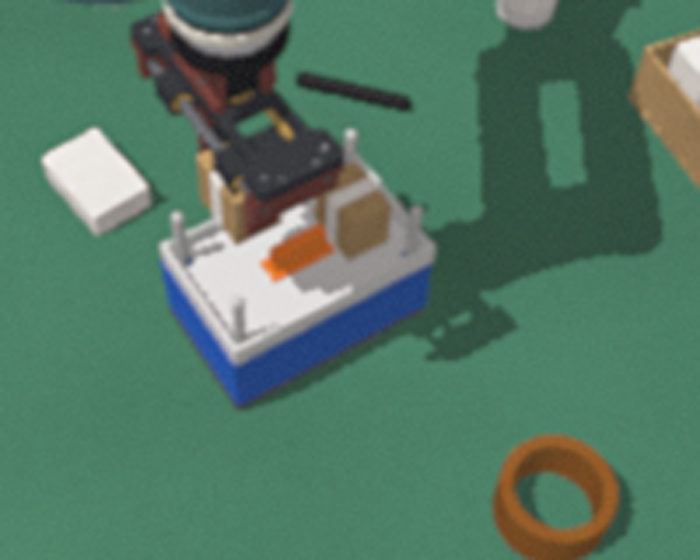

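>>> apply_moves([
  [0.0003,0,-0.03],
  [0,0,-0.03],
  [0,0,-0.02],
  [0,0,-0.01],
  [0,0,0],
], gripper=[0,0,0,0,0], yaw=[0,0,0,0,0])

```text
clock: 46.28
tool_pos: [553.7, -34.7, 103.3]
orientation: [[-0.194, 0.981, -0.001], [0.981, 0.194, 0.0], [0.0, -0.001, -1.0]]
force: [-0.3, -0.5, -1.2]
gripper_width: 53.9
grasp_force: 25.0
```

>>> apply_moves([
  [0,0,-0.002],
  [0,0,-0.0025],
  [0,0,-0.0005],
  [0,0,0],
  [0,0,0],
], gripper=[0,0,0,0,0], yaw=[0,0,0,0,0])

```text
clock: 46.9
tool_pos: [554.0, -34.7, 98.8]
orientation: [[-0.194, 0.981, 0.0], [0.981, 0.194, -0.0], [-0.0, 0.0, -1.0]]
force: [-0.3, -0.7, -1.2]
gripper_width: 53.9
grasp_force: 25.0
```

>>> apply_moves([
  [0,0,0],
  [0,0,0],
  [0,0,0],
  [0,0,0.03],
  [0,0,0.05],
], gripper=[0.76,0.76,0.76,0.76,0.76], yaw=[0,0,0,0,0])

```text
clock: 47.52
tool_pos: [552.4, -34.4, 177.9]
orientation: [[-0.194, 0.981, -0.004], [0.981, 0.194, 0.001], [0.002, -0.004, -1.0]]
force: [1.1, 0.4, 0.3]
gripper_width: 66.9
grasp_force: 0.0
```

>>> apply_moves([
  [0,0,0.04],
  [0,0,0],
  [-0.0045,-0.0464,0],
  [-0.0045,-0.0464,0],
  [-0.0045,-0.0464,0],
], gripper=[0.76,0.76,0.6,0.6,0.6], yaw=[0,0,0.13,0.13,0.13])

```text
clock: 48.15
tool_pos: [539.4, -174.7, 217.1]
orientation: [[-0.557, 0.831, -0.002], [0.831, 0.557, 0.001], [0.002, -0.001, -1.0]]
force: [0.4, -0.2, -0.5]
gripper_width: 52.8
grasp_force: 0.0
```

>>> apply_moves([
  [-0.0045,-0.0464,0],
  [-0.0045,-0.0464,0],
  [-0.0045,-0.0464,0],
  [0,0,0],
  [0,0,0],
], gripper=[0.6,0.6,0.6,0.6,0.6], yaw=[0.13,0.13,0.13,0.13,0.13])

```text
clock: 48.78
tool_pos: [525.9, -313.4, 216.6]
orientation: [[-0.945, 0.327, -0.002], [0.327, 0.945, 0.002], [0.003, 0.001, -1.0]]
force: [1.1, 0.5, -0.7]
gripper_width: 52.7
grasp_force: 0.0
```

```bash
python3 look.py; python3 -c "
from h import *
C=get_image('scene');save(C,'s6.png',(120,280,180,380),3.5)"
```

```text
48.875 [ 526.1 -312.8  216.9] psi 1.2358
```

View pics/s6.png

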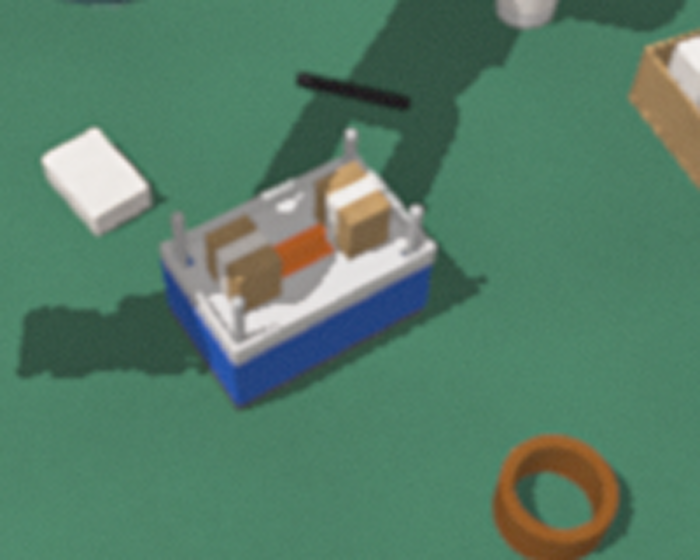

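>>> apply_moves([
  [-0.004,-0.0463,0],
  [-0.004,-0.0463,0],
  [-0.004,-0.0464,0],
  [0,0,-0.04],
  [0,0,-0.03],
], gripper=[0.6,0.6,0.6,0.6,0.6], yaw=[0.04,0.04,0.04,0,0], newtons=30)

```text
clock: 49.55
tool_pos: [514.3, -452.2, 146.5]
orientation: [[-0.976, 0.218, -0.001], [0.218, 0.976, 0.001], [0.001, 0.001, -1.0]]
force: [-0.8, -0.3, 0.0]
gripper_width: 53.0
grasp_force: 0.0
```

>>> apply_moves([
  [0,0,-0.03],
  [0,0,-0.02],
  [0,0,-0.01],
  [0,0,0],
  [0,0,0],
], gripper=[0.6,0.6,0.6,0.6,0.6], yaw=[0,0,0,0,0])

```text
clock: 50.18
tool_pos: [515.6, -452.7, 89.8]
orientation: [[-0.977, 0.214, 0.001], [0.214, 0.977, -0.002], [-0.002, -0.001, -1.0]]
force: [-0.2, 0.0, 0.4]
gripper_width: 52.5
grasp_force: 0.0
```

>>> apply_moves([
  [0,0,0],
  [0,0,0],
  [0,0,0],
  [0,0,0],
  [0,0,0],
], gripper=[0,0,0,0,0], yaw=[0,0,0,0,0])

```text
clock: 50.8
tool_pos: [514.9, -452.7, 88.7]
orientation: [[-0.977, 0.214, 0.0], [0.214, 0.977, -0.001], [-0.0, -0.001, -1.0]]
force: [-1.2, -2.2, 0.3]
gripper_width: 13.7
grasp_force: 30.0
```

>>> apply_moves([
  [0,0,0],
  [0,0,0],
  [0,0,0],
  [0,0,0],
  [0,0,0],
], gripper=[0,0,0,0,0], yaw=[-0.155,-0.155,-0.155,-0.155,-0.155])

```text
clock: 51.42
tool_pos: [514.5, -453.3, 88.7]
orientation: [[-0.545, 0.839, -0.001], [0.839, 0.545, -0.002], [-0.001, -0.002, -1.0]]
force: [-1.7, -4.4, -0.1]
gripper_width: 13.8
grasp_force: 30.0
```

>>> apply_moves([
  [0,0,0],
  [0,0,0],
  [0,0,0],
  [0,0,0],
  [0,0,0],
], gripper=[0,0,0,0,0], yaw=[-0.155,-0.155,-0.155,-0.155,-0.14])

```text
clock: 52.05
tool_pos: [513.8, -453.5, 88.7]
orientation: [[0.183, 0.983, -0.002], [0.983, -0.183, -0.002], [-0.002, -0.002, -1.0]]
force: [-4.5, -4.3, 0.7]
gripper_width: 14.1
grasp_force: 30.0
```

>>> apply_moves([
  [0,0,0],
  [0,0,0],
  [0,0,0],
  [0,0,0],
  [0,0,0],
], gripper=[0,0,0,0,0], yaw=[-0.02,0,0,0,0])

```text
clock: 52.68
tool_pos: [513.8, -453.5, 88.7]
orientation: [[0.198, 0.98, -0.002], [0.98, -0.198, -0.002], [-0.002, -0.001, -1.0]]
force: [-3.9, -3.9, 1.0]
gripper_width: 13.8
grasp_force: 30.0
```

```bash
python3 look.py; python3 -c "
from h import *
s=sense();print(s['wrist_torque'],s['force'])"
```

```text
52.775 [ 513.8 -453.5   88.8] psi -0.1994
[-0.78375786  0.71428227  0.01858996] [-3.79763279 -4.33903266  0.91926875]
```

>>> apply_moves([
  [0,0,0],
  [0,0,0],
  [0,0,0],
  [0,0,0],
  [0,0,0],
], gripper=[0,0,0,0,0], yaw=[-0.03,-0.03,0,0,0])

```text
clock: 53.4
tool_pos: [513.7, -453.5, 88.8]
orientation: [[0.255, 0.967, -0.002], [0.967, -0.255, -0.002], [-0.003, -0.002, -1.0]]
force: [-3.9, -4.1, 0.3]
gripper_width: 13.8
grasp_force: 30.5
```

```bash
python3 look.py; python3 -c "
from h import *
s=sense();print(s['wrist_torque'],s['force'])"
```

```text
53.5 [ 513.7 -453.5   88.7] psi -0.2578
[-0.83498872  0.76220732  0.70129482] [-4.35222293 -4.9867937   0.23549793]
```

>>> apply_moves([
  [0,0,0],
  [0,0,0],
  [0,0,0],
  [0,0,0.05],
  [0,0,0.06],
], gripper=[0.6,0.6,0.6,0.6,0.6], yaw=[0,0,0,0,0])

```text
clock: 54.12
tool_pos: [514.3, -451.0, 198.1]
orientation: [[0.257, 0.967, -0.003], [0.967, -0.257, 0.003], [0.002, -0.003, -1.0]]
force: [1.2, -0.7, 0.5]
gripper_width: 52.5
grasp_force: 0.0
```

>>> apply_moves([
  [0,0.03,0.05],
  [-0.01,0.05,0],
  [-0.01,0.05,0],
  [-0.01,0.05,0],
  [-0.01,0.05,0],
], gripper=[0.6,0.6,0.6,0.6,0.6], yaw=[0,0,0,0,0])

```text
clock: 54.75
tool_pos: [474.6, -220.3, 248.8]
orientation: [[0.257, 0.966, 0.0], [0.966, -0.257, 0.0], [0.0, 0.0, -1.0]]
force: [0.5, 0.2, 0.5]
gripper_width: 52.8
grasp_force: 0.0
```

```bash
python3 -c "
from h import *
C=get_image('scene');save(C,'s7.png',(110,310,50,390),2.3);print(sense()['clock'])"
```

```text
54.8
```

View pics/s7.png

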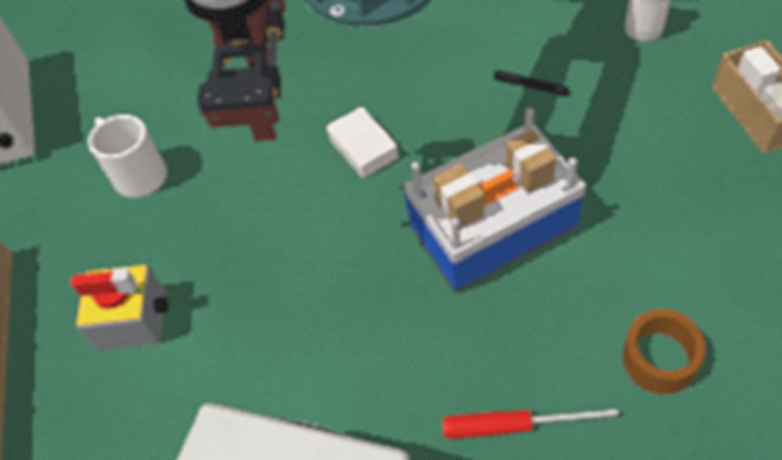

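The stack is home on the posts (around pixel 500,200), both cartons stand upright in the white tray, and the isolator (115,300) points to on. I'm handing in the job.

```bash
python3 -c "
from rig import *
print(job_done())"
```

```text
the job is handed in; nothing more can be done
None
```

The job is handed in, with no verdict returned: the isolator was switched off first, both blue trays and then the white one were stacked on the posts, both cartons stand upright in the white tray, and the isolator was turned back on to its stop (at about 55 s).

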